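# Earth check on the static tester before handling boards

### The job

Before open boards are handled, check the gripper's earthing on the static tester, the low sloping box with three square keys in a row and one round bare-steel touch plate: press the middle key right in with the fingertips and let it spring back, then rest the fingertips on the round plate, lightly but enough that it gives, keep them there for two seconds, and withdraw well clear of the tester. Press neither of the other two keys, do not grasp, lift or shove the tester, and leave everything else on the bench where it is.

Things in the scene. Friction and masses are not known exactly. Their poses are not given: they have to be found in the camera images.
- tester: The static tester, a loose grey console on rubber feet, about 0.95 kg, 200 mm wide (its y), 140 mm deep (its x), 36 mm high at its front edge and 56 mm at its rear, so its black panel slopes up by 8.1 degrees towards its +x. Origin: centre of the underside, on the bench. Its front faces its -x (towards the robot, turned by up to 0.4 rad); y is to the left as seen from the robot. On the panel the plate is on the left and the three keys stand in a row on the middle and right.
- key_middle_top (a point): Centre of the top face of the middle key (at rest), 16 mm square, white plastic; z of this point is square to the sloping panel. It stands 9 mm above the panel, at 38 mm to the right (-y) of the tester's centre and 22 mm before it. The keys' centres are 38 mm apart; they differ only by position. Small flat printed dots and 3.5 mm lamp lenses lie on the panel behind the keys.
- key_middle (a joint): Travel of the middle key: 0 at rest, 0.004 m right in. Spring: force grows evenly to 5 N right in, then it is against its stop. It registers from 2.5 mm and springs back when let go.
- key_left (a joint): Travel of the left key, the one next to the plate, like the middle key. Must not be pressed.
- key_right (a joint): Travel of the right key, at the right end of the panel, like the middle key. Must not be pressed.
- touch_plate_top (a point): Centre of the top face of the round bare-steel touch plate (at rest), 36 mm in diameter, parallel to the sloping panel and 8 mm above it, 55 mm to the left (+y) of the tester's centre.
- touch_plate (a joint): Travel of the touch plate along the panel's normal: 0 at rest, 0.005 m at its stop. Spring: force grows evenly to 8 N at the stop. The test runs while it is in by 1 mm or more (1.6 N); over 20 N is too hard.
- tin: Loose flat round metal tin with a lid, 60 mm diameter, 25 mm high, standing on the bench at the tester's left. Origin: centre of the underside. Leave alone.
- reel: Loose solder reel standing on its flange, 58 mm diameter, 42 mm high, on the bench at the tester's right. Origin: centre of the underside. Leave alone.
- screwdriver: Loose screwdriver, 170 mm long, lying on the bench in front of the tester, roughly along its front edge, under 35 mm high. Leave alone.
- board: Loose green circuit board on white feet, 110 x 160 mm, up to 42 mm high, far out at the left or the right. Origin: centre of the underside. Leave alone.
- meter: Loose handheld multimeter lying on its back, 175 x 80 mm, 47 mm high, far out at the other side from the board. Origin: centre of the underside. Leave alone.
Not all that is in view belongs to the job. Leave any red look-alike of the tester alone.

How it is judged (in metres and radians):
On the way, in this order (a step that is already met when the one before it is completed fails the run):
1. the middle key is pressed right in (2.5 mm or more) by the fingers (value of joint key_middle above 0.0025 m and contact force between the fingers and key_middle above 0.3 N), for 0.05 s.
2. with the middle key sprung back, the fingers rest on the round plate and hold it in by 1 mm or more for 1.5 s (value of joint touch_plate above 0.001 m and contact force between the fingers and touch_plate above 0.3 N and value of joint key_middle below 0.001 m), for 1.5 s.
At the end, for the whole second after the job is handed in: Plate and all keys are sprung back (under 0.8 mm in), the gripper's grasp point is at least 80 mm from the plate and from the middle key, the tester stands flat and at rest within 12 mm of where it was, and the tin, reel, screwdriver, board and meter are all within 12 mm of where they were (value of joint each of touch_plate, key_middle, key_left, key_right below 0.0008 m and distance between the grasp point and touch_plate_top above 0.08 m and distance between the grasp point and key_middle_top above 0.08 m and linear speed of tester below 0.01 m/s and angle between tester's own z axis and vertical below 0.03 rad and distance of each of tester, board, meter, tin, reel, screwdriver from where it was at the start of the episode below 0.012 m); the robot touches nothing.
It fails at once if the left or the right key is pressed in by more than 1.5 mm (value of joint any of key_left, key_right above 0.0015 m).
It fails at once if the plate is pressed with more than 20 N (contact force between anything else and touch_plate above 20 N).
It fails at once if the tester is shoved more than 12 mm, lifted or tipped (distance of tester from where it was at the start of the episode above 0.012 m or height (world z) of tester above 0.006 m or angle between tester's own z axis and vertical above 0.06 rad).
It fails at once if the tin, reel, screwdriver, board or meter is moved or lifted by more than 12 mm (distance of any of board, meter, tin, reel, screwdriver from where it was at the start of the episode above 0.012 m).
It also fails if it takes over 42 s, if anything falls off the work surface, if the arm or the gripper's body presses on something with over 40 N, if the wrist force passes 120 N, or if a joint passes its speed limit or range.

### The arm

A 6-joint arm with a two-finger parallel gripper is mounted at the origin on the work surface. World frame = base frame: x ahead of the robot, y to its left, z up, the work surface at z = 0. Lengths are in mm, angles in rad, forces in N, time in s.
With the tool pointing down it reaches from about 350 to 775 mm from the base axis. Payload 7.3 kg.
Tool frame: the origin (TCP) lies at the very end of the fingers, on their centre line; the grasp point (between the pads) lies 19 mm behind it; z points along the fingers, y is the direction in which the jaws open and shut (so a half turn about z gives the same grasp; the last joint's range is limited). The gripper opens to 92 mm and grips with 3 to 60 N. Pads are 19 mm wide; open, the fingers measure 130 mm over their backs; the gripper's body (75 mm by 190 mm) begins 47 mm behind the grasp point.
Start: joints at [0.996, 0.342, 1.524, -0, 1.275, -0.146], TCP at [218.273, 477.495, 226.741] pointing down, gripper open.
Joint ranges: [-2.53, 2.53], [-0.77, 2.02], [0.04, 2.7], [-1, 4.14], [0.28, 2.66], [-3.11, 3.11]. Speed limits (rad/s): [2.57, 2.57, 3.14, 3.14, 3.14, 3.14].

### API

Orientations are given as [roll, pitch, yaw] about the fixed x, y, z axes, in that order (R = Rz(yaw) Ry(pitch) Rx(roll)).
In Python, from plant import bot gives the robot as it stands.
- The arm moves only by the tool arm_command, never from a script. Its argument "targets" is a list of rows, each an object of numbers: "x", "y", "z": the shift along the world's x, y, z in cm; "roll": the turn about the world's z in rad. In form: [{"x": .., "y": .., "z": .., "roll": ..}, ...]. A call has 1 to 8 rows; each row is the pose to reach, as a shift and turn from the pose commanded when the call began; what a row does not reach only later rows make up. A row lasts 1/12 s, in which the tool goes at most 41.7 mm and 7.16 degrees, less where a joint would pass 70% of its speed; a pose out of reach is approached as far as the arm can. A call with a gripper value outside its range is refused whole. "fingers" is the opening, from 0 (shut) to 1 (fully open), set as the call begins (left out, the last holds). The fingers move at their own pace and stop on an object; the grip force is fixed at half the most. Time passes only in rows, so rows that repeat a pose let the fingers close. It gives the time, the measured TCP pose, the force and the opening at its end, in the units of the state.
- bot.get_obs(): the state, without advancing time (a new reading comes with each control period).
- bot.capture(name): name is "scene" or "top" or "wrist"; returns a dict with "img" (384x512x3 uint8, blue, green, red), "fx", "fy", "cx", "cy" (pixels), "position" and "rotation" of the camera in the world; the wrist camera has in their place "hand_eye" (4x4, takes a point from camera to tool coordinates, whose origin is the TCP and whose axes are the flange's). Camera axes: x right, y down, z forward; pixel columns grow to the right and rows downward; lengths in mm; the calibration is good to about 2 mm. A picture is of the moment at which its call begins: read the wrist's pose just before it. There is no depth.
- bot.close_job(): hands the job in, once; it reports no verdict.
The state is a dict: "time": time; "joint_positions": joint angles; "dq": joint speeds; "tau": joint torques, N m; "tool_pos": TCP position; "tcp_rot": TCP orientation; "contact_force": force on the tool from outside, world axes, zero at the start; "moment": the same for the moment, N m; "grip_width": finger opening in mm.
Only numpy, scipy, OpenCV 4.12 (cv2) and the standard library are available. Lean on these libraries where they do the work, as an engineer would, in place of code of your own. Each camera call takes 0.05 s, during which the arm holds its last target.

## Working session

There is one attempt and no reset: what is moved stays moved. The work goes in short steps, Python scripts to look and compute and a tool call to move; the robot and the scene stay as the last step left them, time stands still between calls to the robot, and variables do not carry over. Pictures are saved under pics/ and viewed, and the job is handed in when it is done.

Besides the shell and the picture viewer there is one more tool, called after ">>>" as name(argument=value, ...), one argument or row to a line, values as JSON. arm_command: Moves the arm, as the interface text tells. Its arguments: {"type":"object","properties":{"targets":{"type":"array","items":{"type":"object","properties":{"x":{"type":"number"},"y":{"type":"number"},"z":{"type":"number"},"roll":{"type":"number"}}}},"fingers":{"type":"number"}},"required":["targets"]}

```bash
ls; mkdir -p pics; python3 - <<'E'
from plant import bot
import cv2
print(bot.get_obs())
for n in("scene","top","wrist"):
    c=bot.capture(n); cv2.imwrite(f"pics/{n}0.png",c["img"]); print(n,{k:v for k,v in c.items() if k!="img"})
E
```

```text
pics
{'time': 0.0, 'joint_positions': array([ 9.95992538e-01,  3.42706568e-01,  1.52502781e+00, -1.23222597e-05,
        1.27542013e+00, -1.45982685e-01]), 'dq': array([-0.00271256,  0.00133563, -0.00066491, -0.00046662,  0.00036542,
        0.000173  ]), 'tau': array([-2.34065956e-03, -4.31260943e+01, -2.44219494e+01,  7.15523330e-02,
        5.61645732e-02, -9.53702670e-05]), 'tool_pos': array([218.03859225, 477.11987639, 226.04959423]), 'tcp_rot': array([-3.14004570e+00, -2.15536759e-04,  2.71277498e+00]), 'contact_force': array([ 0.96025617, -0.20539352,  0.81428484]), 'moment': array([-0.01711166,  0.00737345,  0.04419426]), 'grip_width': 91.56997646821766}
scene {'fx': 372.0945858808305, 'fy': 372.0945858808305, 'cx': 251.6083640837565, 'cy': 194.74828843879664, 'position': array([1467.75246156, -238.04718366,  976.58832898]), 'rotation': array([-2.29966762, -0.00648589,  1.34555839])}
top {'fx': 477.88880061513936, 'fy': 477.88880061513936, 'cx': 250.17481323992249, 'cy': 192.32996660740727, 'position': array([ 198.12497826,  -15.37937247, 1584.99422951]), 'rotation': array([-2.97198969,  0.0181633 , -1.56520156])}
wrist {'fx': 330.8423864594628, 'fy': 330.8423864594628, 'cx': 251.4752761324517, 'cy': 195.13649320430366, 'hand_eye': array([[ 2.39979340e-04, -9.50802028e-01, -3.09799041e-01,
         8.56275048e+01],
       [ 9.99999971e-01,  2.28169147e-04,  7.43567359e-05,
        -1.17367719e+00],
       [-1.19524176e-08, -3.09799050e-01,  9.50802056e-01,
        -1.58735699e+02],
       [ 0.00000000e+00,  0.00000000e+00,  0.00000000e+00,
         1.00000000e+00]])}
```

View pics/scene0.png

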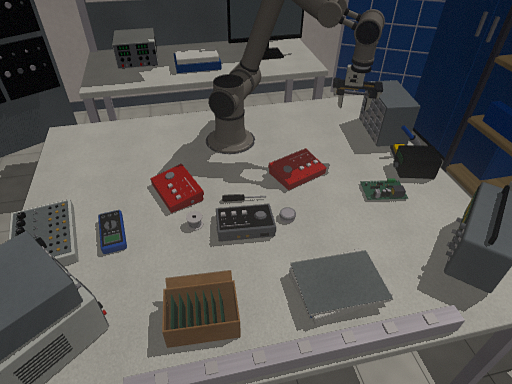

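View pics/top0.png

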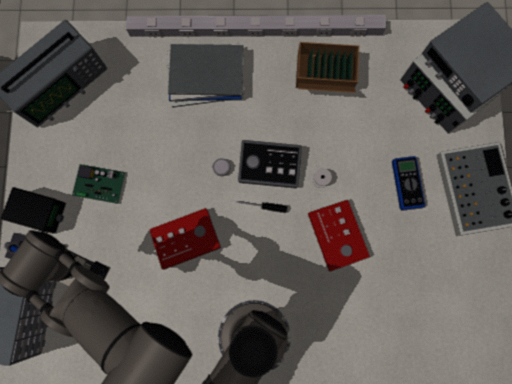

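View pics/wrist0.png

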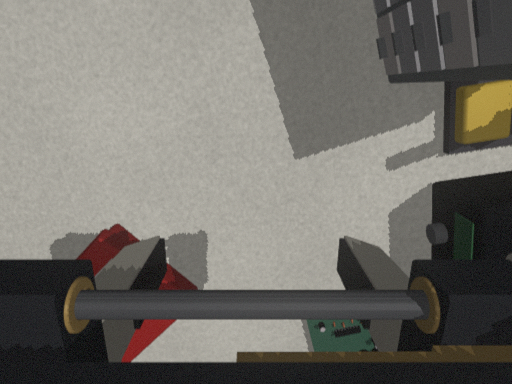

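The top view shows three sloping boxes with keys and a plate: the grey one with a black panel at about (270,163), and two red ones at (185,238) and (338,235). The grey one fits: black panel, plate on the left, tin at (221,167) and reel at (323,177) beside it, and the screwdriver at (264,206) in front. I'll enlarge it to confirm.

```bash
cat > h.py <<'E'
import numpy as np, cv2
from scipy.spatial.transform import Rotation as R
from plant import bot
def cam(c,obs=None):
    K=np.array([[c["fx"],0,c["cx"]],[0,c["fy"],c["cy"]],[0,0,1]])
    if "hand_eye" in c:
        T=np.eye(4);T[:3,:3]=R.from_euler("xyz",obs["tcp_rot"]).as_matrix();T[:3,3]=obs["tool_pos"]
        M=T@c["hand_eye"]; return K,M[:3,:3],M[:3,3]
    return K,R.from_euler("xyz",c["rotation"]).as_matrix(),np.array(c["position"])
def ray(C,uv,z):
    K,Rm,p=C; d=Rm@np.linalg.inv(K)@np.array([uv[0],uv[1],1.]); return p+d*(z-p[2])/d[2]
def proj(C,P):
    K,Rm,p=C; q=K@(Rm.T@(np.asarray(P,float)-p)); return q[:2]/q[2]
E
python3 - <<'E'
from h import *
c=bot.capture("top"); C=cam(c); im=c["img"]
cr=im[130:220,200:345]; cv2.imwrite("pics/crop1.png",cv2.resize(cr,None,fx=5.5,fy=5.5,interpolation=cv2.INTER_CUBIC))
for n,uv,z in(("plate",(253,162),54),("keys mid?",(281,169),52),("tin",(221,167),25),("reel",(323,177),42),("testerc",(270,163),46),("sd l",(238,203),10),("sd r",(290,209),10)): print(n,ray(C,uv,z).round())
E
```

```text
plate [561.   5.  54.]
keys mid? [538. -87.  52.]
tin [551. 113.  25.]
reel [ 514. -225.   42.]
testerc [560. -51.  46.]
sd l [432.  55.  10.]
sd r [ 412. -118.   10.]
```

View pics/crop1.png

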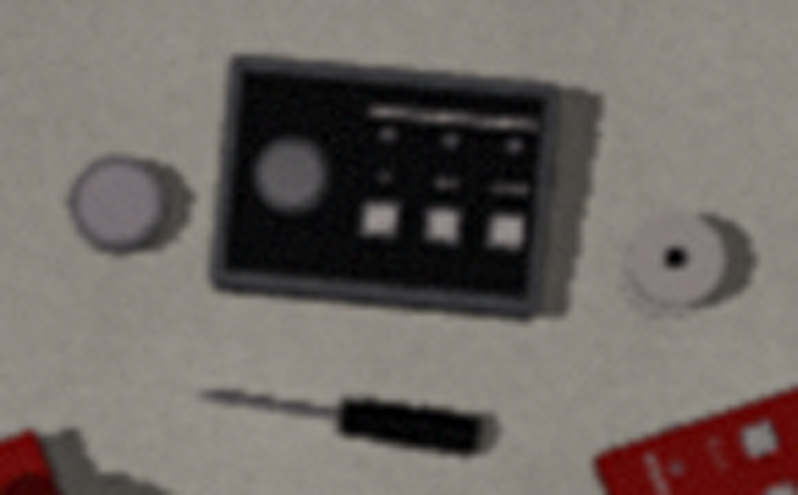

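The crop confirms it: black panel, plate at left (252.7,161.6 in the full picture), and three white keys at about (269,170), (280.5,171) and (292,172). First I'll measure these by masks.

```bash
python3 - <<'E'
from h import *
c=bot.capture("top"); C=cam(c); im=c["img"]; g=im.min(2).astype(float)
roi=np.zeros_like(g);roi[162:178,262:298]=1
m=((g>110)*roi).astype(np.uint8)
n,l,s,ce=cv2.connectedComponentsWithStats(m)
ks=sorted([tuple(ce[i]) for i in range(1,n) if s[i,4]>=12 and ce[i][1]>166]); print(ks)
roi[:]=0;roi[152:172,243:262]=1
m=((g>50)*roi).astype(np.uint8); n,l,s,ce=cv2.connectedComponentsWithStats(m); i=1+s[1:,4].argmax(); pl=ce[i];print(pl,s[i])
P=[ray(C,k,36+10-3+9) for k in ks]; Q=ray(C,pl,46+8)
print(np.array(P).round(1),Q.round(1))
d=P[0]-P[-1]; print("pitch",np.hypot(*d[:2])/2,"yaw",np.arctan2(-d[0],d[1]),"mid-plate",np.hypot(*(Q-P[1])[:2]),"exp",np.hypot(93,22))
E
```

```text
[(np.float64(268.5), np.float64(169.5)), (np.float64(280.15384615384613), np.float64(170.46153846153845)), (np.float64(291.6470588235294), np.float64(171.47058823529412))]
[252.40677966 161.5       ] [247 156  12  12 118]
[[ 536.6  -45.7   52. ]
 [ 533.5  -83.9   52. ]
 [ 530.2 -121.5   52. ]] [563.    7.1  54. ]
pitch 38.010411465720324 yaw -0.08534638755594144 mid-plate 95.72011638825873 exp 95.56673061269805
```

>>> arm_command(
  targets=[
    {"x":1.5,"y":-2.5,"z":0,"roll":0},
    {"x":3.5,"y":-5.5,"z":0,"roll":0.05},
    {"x":5.5,"y":-9,"z":0,"roll":0.1},
    {"x":7.5,"y":-12.5,"z":0,"roll":0.15},
    {"x":9.5,"y":-16,"z":0,"roll":0.2},
    {"x":11.5,"y":-19.5,"z":0,"roll":0.25},
    {"x":13.5,"y":-23,"z":0,"roll":0.3},
    {"x":15.5,"y":-26,"z":0,"roll":0.33},
  ],
  fingers=0,
)

```text
time: 0.92
tool_pos: [373.7, 215.3, 226.9]
tcp_rot: [-3.142, 0.0, 3.045]
contact_force: [1.4, 1.3, 0.3]
grip_width: 43.6
```

The sizes agree: key pitch is 38.0 mm, and middle key to plate is 95.7 mm against 95.6 expected. The tester's yaw is −0.085.

>>> arm_command(
  targets=[
    {"x":2.4,"y":-3.4,"z":0,"roll":0.013},
    {"x":4.8,"y":-6.8,"z":-0.5,"roll":0.013},
    {"x":7.2,"y":-10.2,"z":-1,"roll":0.013},
    {"x":9.6,"y":-13.6,"z":-1.5,"roll":0.013},
    {"x":12,"y":-17,"z":-2,"roll":0.013},
    {"x":14.4,"y":-20.4,"z":-2.5,"roll":0.013},
    {"x":16.5,"y":-23.5,"z":-2.7,"roll":0.013},
    {"x":18,"y":-26,"z":-2.7,"roll":0.013},
  ],
)

```text
time: 1.58
tool_pos: [554.4, -45.4, 198.8]
tcp_rot: [-3.141, -0.001, 3.054]
contact_force: [-0.6, -0.6, 1.6]
grip_width: 0.5
```

>>> arm_command(
  targets=[
    {"x":0,"y":0,"z":0,"roll":0},
    {"x":0,"y":0,"z":0,"roll":0},
  ],
)

```text
time: 1.75
tool_pos: [553.4, -43.7, 199.0]
tcp_rot: [3.141, -0.001, 3.053]
contact_force: [-0.2, 1.1, 0.1]
grip_width: 0.4
```

```bash
python3 - <<'E'
from h import *
import pickle
o=bot.get_obs(); c=bot.capture("wrist"); pickle.dump((o,c),open("w1.pkl","wb"))
print(o["tool_pos"],o["tcp_rot"],o["grip_width"],o["contact_force"],o["time"])
cv2.imwrite("pics/w1.png",c["img"])
t=bot.capture("scene"); pickle.dump(t,open("s1.pkl","wb")); cv2.imwrite("pics/s1.png",t["img"])
E
```

```text
[553.3901292  -43.74425269 198.99325479] [ 3.14117990e+00 -1.19096320e-03  3.05311478e+00] 0.43012591158111924 [-0.19113001  1.13539535  0.06143389] 1.75
```

View pics/w1.png

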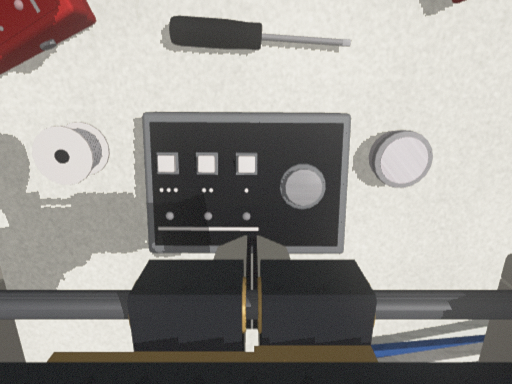

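The wrist view shows keys at about (167,163), (206,163) and (246,163), the plate at (303,186), and the closed fingertips at about (252,235). Next come masks and a closer look at the fingertip shape.

```bash
python3 - <<'E'
from h import *
import pickle
o,c=pickle.load(open("w1.pkl","rb")); C=cam(c,o); im=c["img"]; g=im.min(2)
m=np.zeros_like(g); m[150:178,150:262]=(g[150:178,150:262]>150)
n,l,s,ce=cv2.connectedComponentsWithStats(m); ks=sorted([tuple(ce[i].round(2)) for i in range(1,n) if s[i,4]>100],reverse=True); print(ks,[s[i,4] for i in range(1,n)])
m=np.zeros_like(g); m[158:215,275:332]=(g[158:215,275:332]>120)
n,l,s,ce=cv2.connectedComponentsWithStats(m); i=1+s[1:,4].argmax(); print(ce[i],s[i])
cs,_=cv2.findContours((l==i).astype(np.uint8),cv2.RETR_EXTERNAL,cv2.CHAIN_APPROX_NONE); (pu,pv),r=cv2.minEnclosingCircle(cs[0]); print(pu,pv,r)
# heights: panel z at mid = 46; key 22mm front of centre
P=np.array([ray(C,k,51.8) for k in ks]); Q=ray(C,ce[i],54)
print(P.round(1),Q.round(1))
d=P[0]-P[-1]; print("pitch",np.hypot(*d[:2])/2,"yaw",np.arctan2(-d[0],d[1]),"m-p",np.hypot(*(Q-P[1])[:2]),"plate diam",2*r/330*(Q-C[2])[2])
print("tcp px",proj(C,o["tool_pos"]))
a=cv2.resize(im[100:260,140:360],None,fx=3.5,fy=3.5,interpolation=cv2.INTER_CUBIC);cv2.imwrite("pics/w1c.png",a)
s1=pickle.load(open("s1.pkl","rb")); S=cam(s1)
cv2.imwrite("pics/s1c.png",cv2.resize(s1["img"][110:260,170:320],None,fx=4,fy=4,interpolation=cv2.INTER_CUBIC))
print("scene proj key mid, plate",proj(S,P[1]),proj(S,Q))
E
```

```text
[(np.float64(246.1), np.float64(163.91)), (np.float64(205.97), np.float64(163.52)), (np.float64(166.07), np.float64(163.23))] [np.int32(295), np.int32(301), np.int32(290)]
[304.54163596 185.85187915] [ 284  165   41   43 1357]
302.8426513671875 186.17831420898438 22.43572425842285
[[ 535.5  -47.9   51.8]
 [ 531.8  -85.6   51.8]
 [ 528.2 -123.    51.8]] [561.3   5.9  54. ]
pitch 37.72722969561395 yaw -0.09703977766339845 m-p 96.09044520878926 plate diam -41.31319362588011
tcp px [252.80627191 255.78689314]
scene proj key mid, plate [232.91760183 211.42102205] [259.9197711  212.74812502]
```

View pics/w1c.png

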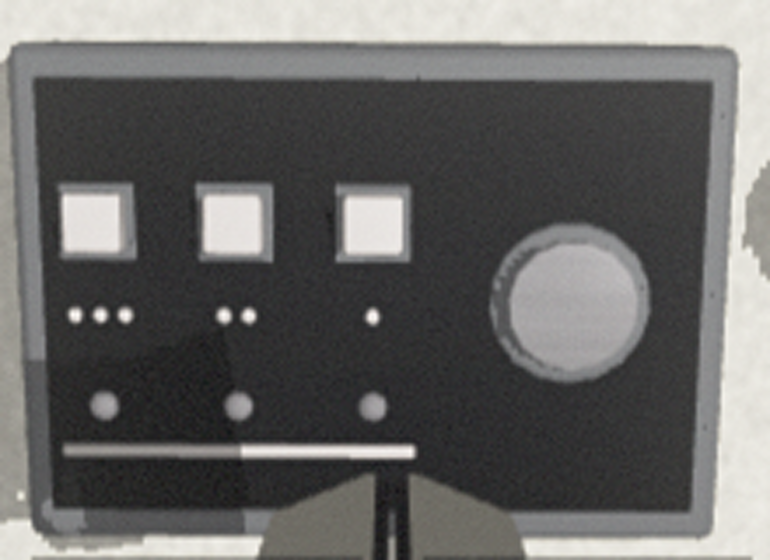

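View pics/s1c.png

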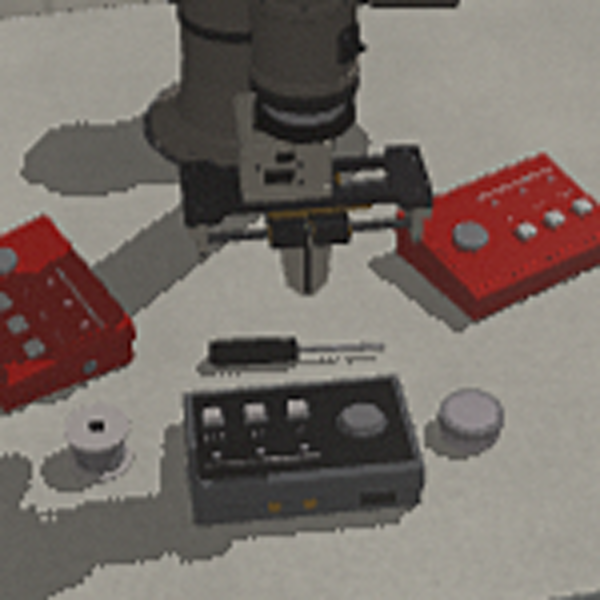

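The fingertips taper to a narrow end, so the neighbouring keys have room. The wrist and top measurements agree within 2 mm: middle key at about (532.7, −84.6), plate at about (562, 6.5). I'll hover above the middle key.

>>> arm_command(
  targets=[
    {"x":-1,"y":-2,"z":-1,"roll":-0.005},
    {"x":-2.1,"y":-4.2,"z":-3,"roll":-0.005},
    {"x":-2.1,"y":-4.2,"z":-5.5,"roll":-0.005},
    {"x":-2.1,"y":-4.2,"z":-8,"roll":-0.005},
    {"x":-2.1,"y":-4.2,"z":-10,"roll":-0.005},
    {"x":-2.1,"y":-4.2,"z":-12,"roll":-0.005},
    {"x":-2.1,"y":-4.2,"z":-13,"roll":-0.005},
    {"x":-2.1,"y":-4.2,"z":-13,"roll":-0.005},
  ],
)

```text
time: 2.52
tool_pos: [530.7, -82.9, 68.1]
tcp_rot: [3.141, -0.004, 3.052]
contact_force: [-0.4, -0.1, 0.0]
grip_width: 0.3
```

```bash
python3 - <<'E'
from h import *
import pickle
o=bot.get_obs(); c=bot.capture("wrist"); pickle.dump((o,c),open("w2.pkl","wb"))
print(o["tool_pos"],o["tcp_rot"],o["contact_force"],o["time"])
o2=bot.get_obs(); print(o2["tool_pos"],o2["contact_force"])
C=cam(c,o); print(proj(C,o["tool_pos"]), proj(C,[532.7,-84.6,51.8]))
cv2.imwrite("pics/w2.png",cv2.resize(c["img"][150:350,100:400],None,fx=2.6,fy=2.6,interpolation=cv2.INTER_CUBIC))
t=bot.capture("scene"); cv2.imwrite("pics/s2c.png",cv2.resize(t["img"][120:250,170:320],None,fx=4.5,fy=4.5,interpolation=cv2.INTER_CUBIC))
S=cam(t);print(proj(S,o["tool_pos"]),proj(S,[532.7,-84.6,51.8]))
E
```

```text
[530.66892312 -82.89222151  68.09296312] [ 3.14051363 -0.0040107   3.05238273] [-0.44137072 -0.12838167  0.03887809] 2.5167
[531.69362352 -83.39109538  69.53802019] [ 0.31360154 -0.23507107  0.53359265]
[252.80746328 255.7926981 ] [250.06449155 245.75065183]
[233.47399519 207.77643383] [233.22785122 211.55113282]
```

View pics/w2.png

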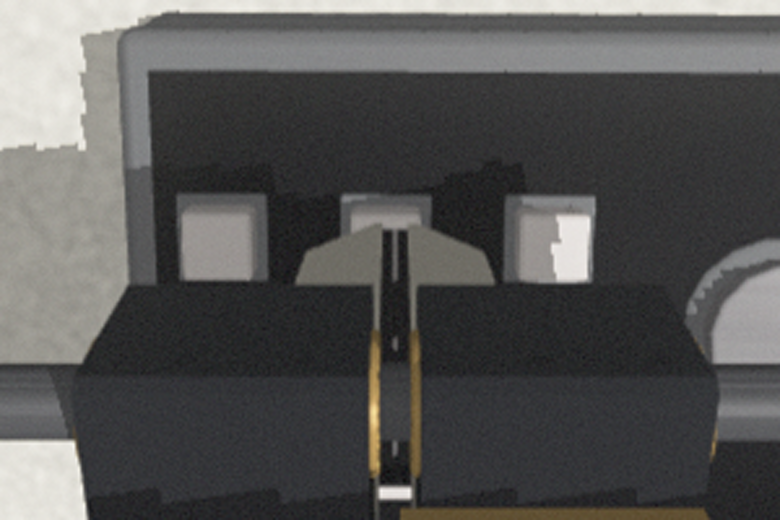

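View pics/s2c.png

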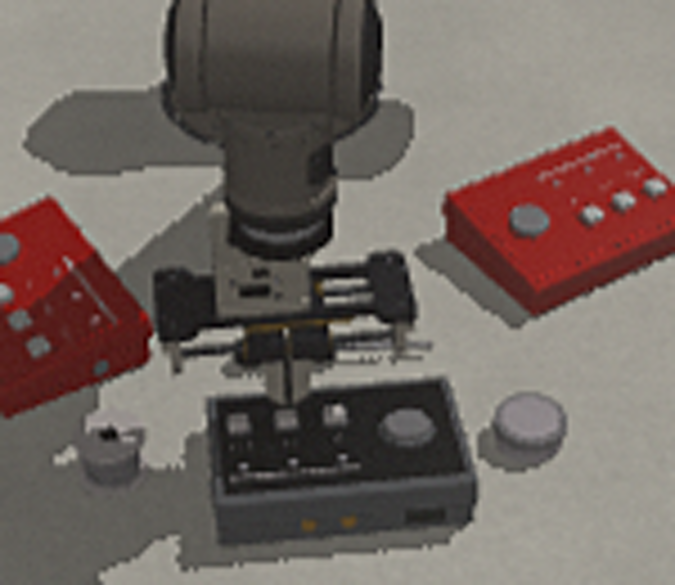

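The tip stands over the middle key, with its middle about 1.5 mm left of the key's. I'll shift slightly and go down to just above it.

>>> arm_command(
  targets=[
    {"x":-0.05,"y":-0.15,"z":-0.4,"roll":0},
    {"x":-0.05,"y":-0.15,"z":-0.8,"roll":0},
    {"x":-0.05,"y":-0.15,"z":-1.2,"roll":0},
    {"x":-0.05,"y":-0.15,"z":-1.4,"roll":0},
    {"x":-0.05,"y":-0.15,"z":-1.4,"roll":0},
    {"x":-0.05,"y":-0.15,"z":-1.4,"roll":0},
  ],
)

```text
time: 3.12
tool_pos: [531.7, -86.0, 55.7]
tcp_rot: [3.141, -0.0, 3.051]
contact_force: [0.9, 0.8, 0.2]
grip_width: 0.5
```

>>> arm_command(
  targets=[
    {"z":-0.05},
    {"z":-0.1},
    {"z":-0.15},
    {"z":-0.15},
    {"z":-0.15},
  ],
)

```text
$.targets[0]: bad value
```

>>> arm_command(
  targets=[
    {"z":-0.05},
    {"z":-0.1},
    {"z":-0.1},
    {"z":-0.1},
  ],
)

```text
$.targets[0]: bad value
```

>>> arm_command(
  targets=[
    {"x":0,"y":0,"z":-0.1,"roll":0},
    {"x":0,"y":0,"z":-0.2,"roll":0},
    {"x":0,"y":0,"z":-0.3,"roll":0},
    {"x":0,"y":0,"z":-0.3,"roll":0},
    {"x":0,"y":0,"z":-0.3,"roll":0},
  ],
)

```text
time: 3.53
tool_pos: [531.8, -86.0, 52.7]
tcp_rot: [3.142, 0.0, 3.051]
contact_force: [-0.4, -0.0, 0.4]
grip_width: 0.2
```

>>> arm_command(
  targets=[
    {"x":0,"y":0,"z":-0.05,"roll":0},
    {"x":0,"y":0,"z":-0.1,"roll":0},
    {"x":0,"y":0,"z":-0.1,"roll":0},
    {"x":0,"y":0,"z":-0.1,"roll":0},
  ],
)

```text
time: 3.87
tool_pos: [531.9, -86.0, 51.8]
tcp_rot: [3.142, 0.0, 3.051]
contact_force: [0.1, 0.3, 0.6]
grip_width: 0.5
```

>>> arm_command(
  targets=[
    {"x":0,"y":0,"z":-0.05,"roll":0},
    {"x":0,"y":0,"z":-0.1,"roll":0},
    {"x":0,"y":0,"z":-0.1,"roll":0},
    {"x":0,"y":0,"z":-0.1,"roll":0},
  ],
)

```text
time: 4.2
tool_pos: [532.0, -86.1, 50.9]
tcp_rot: [-3.142, 0.001, 3.051]
contact_force: [0.4, -1.0, 2.6]
grip_width: 0.7
```

>>> arm_command(
  targets=[
    {"x":0,"y":0,"z":-0.05,"roll":0},
    {"x":0,"y":0,"z":-0.1,"roll":0},
    {"x":0,"y":0,"z":-0.1,"roll":0},
    {"x":0,"y":0,"z":-0.1,"roll":0},
  ],
)

```text
time: 4.53
tool_pos: [532.1, -86.1, 49.9]
tcp_rot: [-3.142, 0.001, 3.051]
contact_force: [1.2, 0.7, 3.6]
grip_width: 0.2
```

>>> arm_command(
  targets=[
    {"x":0,"y":0,"z":-0.05,"roll":0},
    {"x":0,"y":0,"z":-0.1,"roll":0},
    {"x":0,"y":0,"z":-0.1,"roll":0},
    {"x":0,"y":0,"z":-0.1,"roll":0},
  ],
)

```text
time: 4.87
tool_pos: [532.2, -86.1, 48.9]
tcp_rot: [-3.142, 0.001, 3.051]
contact_force: [2.4, -0.0, 5.0]
grip_width: 0.5
```

>>> arm_command(
  targets=[
    {"x":0,"y":0,"z":-0.05,"roll":0},
    {"x":0,"y":0,"z":-0.05,"roll":0},
    {"x":0,"y":0,"z":-0.05,"roll":0},
  ],
)

```text
time: 5.12
tool_pos: [532.2, -86.1, 48.7]
tcp_rot: [-3.141, 0.001, 3.051]
contact_force: [2.3, -0.4, 6.5]
grip_width: 0.0
```

The force rose evenly to 5.0 N and then to 6.5 N with little further travel, so the key is against its stop. I'll release it straight up and move above the plate.

>>> arm_command(
  targets=[
    {"x":0,"y":0,"z":0.3,"roll":0},
    {"x":0,"y":0,"z":0.8,"roll":0},
    {"x":0,"y":0,"z":1.8,"roll":0},
    {"x":0,"y":0,"z":3,"roll":0},
    {"x":0,"y":0,"z":4.5,"roll":0},
    {"x":0,"y":0,"z":5,"roll":0},
    {"x":0.5,"y":1.5,"z":5,"roll":0},
    {"x":1.2,"y":3.5,"z":5,"roll":0},
  ],
)

```text
time: 5.78
tool_pos: [543.4, -51.8, 98.7]
tcp_rot: [-3.141, -0.0, 3.049]
contact_force: [0.7, -0.1, 0.9]
grip_width: 0.7
```

>>> arm_command(
  targets=[
    {"x":0.6,"y":2,"z":0,"roll":0},
    {"x":1.2,"y":4,"z":0,"roll":0},
    {"x":1.75,"y":5.6,"z":0,"roll":0},
    {"x":1.75,"y":5.6,"z":-1,"roll":0},
    {"x":1.75,"y":5.6,"z":-2.2,"roll":0},
    {"x":1.75,"y":5.6,"z":-2.2,"roll":0},
    {"x":1.75,"y":5.6,"z":-2.2,"roll":0},
  ],
)

```text
time: 6.37
tool_pos: [560.1, 4.5, 75.2]
tcp_rot: [-3.142, -0.003, 3.051]
contact_force: [-0.3, -0.3, 0.2]
grip_width: 0.3
```

```bash
python3 - <<'E'
from h import *
o=bot.get_obs(); c=bot.capture("wrist")
print(o["tool_pos"],o["tcp_rot"],o["contact_force"],o["time"])
C=cam(c,o); print(proj(C,o["tool_pos"]), proj(C,[561.5,5.5,54]))
cv2.imwrite("pics/w3.png",cv2.resize(c["img"][130:330,90:390],None,fx=2.6,fy=2.6,interpolation=cv2.INTER_CUBIC))
E
```

```text
[560.14866276   4.54112525  75.21699719] [-3.14158604e+00 -2.98719353e-03  3.05054266e+00] [-0.27972167 -0.25136711  0.15713669] 6.3667
[252.81383726 255.78846316] [254.46782376 240.61339377]
```

View pics/w3.png

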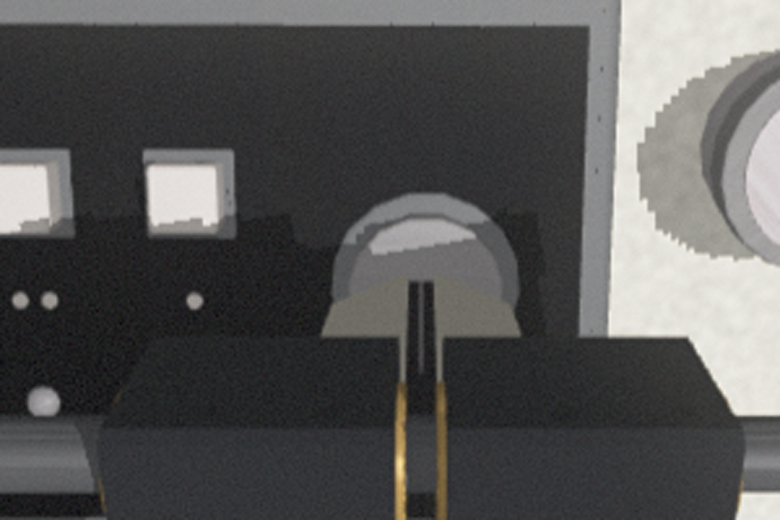

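Both keys in view stand at rest. The tip is centred over the plate, whose face centre is at about (254,245) in the full picture. Now I'll descend slowly.

>>> arm_command(
  targets=[
    {"x":0.1,"y":0.05,"z":-0.5,"roll":0},
    {"x":0.1,"y":0.05,"z":-1,"roll":0},
    {"x":0.1,"y":0.05,"z":-1.4,"roll":0},
    {"x":0.1,"y":0.05,"z":-1.7,"roll":0},
    {"x":0.1,"y":0.05,"z":-1.8,"roll":0},
    {"x":0.1,"y":0.05,"z":-1.8,"roll":0},
    {"x":0.1,"y":0.05,"z":-1.8,"roll":0},
  ],
)

```text
time: 7.0
tool_pos: [562.3, 5.5, 58.2]
tcp_rot: [3.141, -0.0, 3.051]
contact_force: [-0.9, 0.6, -1.0]
grip_width: 0.5
```

>>> arm_command(
  targets=[
    {"x":0,"y":0,"z":-0.1,"roll":0},
    {"x":0,"y":0,"z":-0.2,"roll":0},
    {"x":0,"y":0,"z":-0.25,"roll":0},
    {"x":0,"y":0,"z":-0.3,"roll":0},
    {"x":0,"y":0,"z":-0.3,"roll":0},
    {"x":0,"y":0,"z":-0.3,"roll":0},
  ],
)

```text
time: 7.5
tool_pos: [562.3, 5.5, 55.3]
tcp_rot: [3.142, 0.0, 3.051]
contact_force: [1.3, 0.2, 0.3]
grip_width: 0.4
```

>>> arm_command(
  targets=[
    {"x":0,"y":0,"z":-0.05,"roll":0},
    {"x":0,"y":0,"z":-0.1,"roll":0},
    {"x":0,"y":0,"z":-0.15,"roll":0},
    {"x":0,"y":0,"z":-0.15,"roll":0},
    {"x":0,"y":0,"z":-0.15,"roll":0},
  ],
)

```text
time: 7.92
tool_pos: [562.5, 5.5, 53.9]
tcp_rot: [3.141, 0.001, 3.051]
contact_force: [0.8, -0.2, 1.3]
grip_width: 0.6
```

>>> arm_command(
  targets=[
    {"x":0,"y":0,"z":-0.05,"roll":0},
    {"x":0,"y":0,"z":-0.1,"roll":0},
    {"x":0,"y":0,"z":-0.1,"roll":0},
    {"x":0,"y":0,"z":-0.1,"roll":0},
  ],
)

```text
time: 8.25
tool_pos: [562.6, 5.5, 52.9]
tcp_rot: [3.142, 0.001, 3.051]
contact_force: [0.5, 0.5, 3.4]
grip_width: 0.3
```

>>> arm_command(
  targets=[
    {"x":0,"y":0,"z":-0.05,"roll":0},
    {"x":0,"y":0,"z":-0.05,"roll":0},
    {"x":0,"y":0,"z":-0.05,"roll":0},
    {"x":0,"y":0,"z":-0.05,"roll":0},
    {"x":0,"y":0,"z":-0.05,"roll":0},
    {"x":0,"y":0,"z":-0.05,"roll":0},
    {"x":0,"y":0,"z":-0.05,"roll":0},
    {"x":0,"y":0,"z":-0.05,"roll":0},
  ],
)

```text
time: 8.92
tool_pos: [562.5, 5.5, 52.4]
tcp_rot: [3.142, 0.001, 3.051]
contact_force: [1.0, 0.4, 4.9]
grip_width: 0.7
```

>>> arm_command(
  targets=[
    {"x":0,"y":0,"z":0,"roll":0},
    {"x":0,"y":0,"z":0,"roll":0},
    {"x":0,"y":0,"z":0,"roll":0},
    {"x":0,"y":0,"z":0,"roll":0},
    {"x":0,"y":0,"z":0,"roll":0},
    {"x":0,"y":0,"z":0,"roll":0},
    {"x":0,"y":0,"z":0,"roll":0},
    {"x":0,"y":0,"z":0,"roll":0},
  ],
)

```text
time: 9.58
tool_pos: [562.4, 5.4, 52.3]
tcp_rot: [3.142, 0.0, 3.051]
contact_force: [3.3, 0.6, 4.5]
grip_width: 0.5
```

>>> arm_command(
  targets=[
    {"x":0,"y":0,"z":0,"roll":0},
    {"x":0,"y":0,"z":0,"roll":0},
    {"x":0,"y":0,"z":0,"roll":0},
    {"x":0,"y":0,"z":0,"roll":0},
    {"x":0,"y":0,"z":0,"roll":0},
    {"x":0,"y":0,"z":0,"roll":0},
    {"x":0,"y":0,"z":0,"roll":0},
    {"x":0,"y":0,"z":0,"roll":0},
  ],
)

```text
time: 10.25
tool_pos: [562.3, 5.5, 52.3]
tcp_rot: [3.142, 0.0, 3.051]
contact_force: [3.1, 0.0, 4.2]
grip_width: 0.8
```

>>> arm_command(
  targets=[
    {"x":0,"y":0,"z":0,"roll":0},
    {"x":0,"y":0,"z":0,"roll":0},
    {"x":0,"y":0,"z":0,"roll":0},
    {"x":0,"y":0,"z":0,"roll":0},
    {"x":0,"y":0,"z":0,"roll":0},
    {"x":0,"y":0,"z":0,"roll":0},
    {"x":0,"y":0,"z":0,"roll":0},
    {"x":0,"y":0,"z":0,"roll":0},
  ],
)

```text
time: 10.92
tool_pos: [562.2, 5.5, 52.2]
tcp_rot: [3.142, -0.0, 3.051]
contact_force: [2.3, -0.8, 5.0]
grip_width: 0.2
```

The plate held at about 4–5 N for 2.7 s (roughly 2.5–3 mm in). Withdrawing upward.

>>> arm_command(
  targets=[
    {"x":0,"y":0,"z":0.3,"roll":0},
    {"x":0,"y":0,"z":0.8,"roll":0},
    {"x":0,"y":0,"z":2,"roll":0},
    {"x":0,"y":0,"z":4.5,"roll":0},
    {"x":0,"y":0,"z":7.5,"roll":0},
    {"x":0,"y":0,"z":10.5,"roll":0},
    {"x":0,"y":0,"z":13.5,"roll":0},
    {"x":0,"y":0,"z":15,"roll":0},
  ],
)

```text
time: 11.58
tool_pos: [562.2, 5.5, 205.5]
tcp_rot: [-3.142, 0.002, 3.051]
contact_force: [1.2, -0.6, 0.1]
grip_width: 0.1
```

>>> arm_command(
  targets=[
    {"x":0,"y":-1.5,"z":0,"roll":0},
    {"x":-0.8,"y":-4.8,"z":0,"roll":0},
    {"x":-0.9,"y":-4.8,"z":0,"roll":0},
    {"x":-0.9,"y":-4.8,"z":0,"roll":0},
    {"x":-0.9,"y":-4.8,"z":0,"roll":0},
    {"x":-0.9,"y":-4.8,"z":0,"roll":0},
  ],
)

```text
time: 12.08
tool_pos: [552.8, -41.7, 201.8]
tcp_rot: [3.141, -0.002, 3.051]
contact_force: [0.2, 0.4, -0.8]
grip_width: 0.2
```

```bash
python3 - <<'E'
from h import *
import pickle
o=bot.get_obs(); c=bot.capture("wrist"); C=cam(c,o)
print(o["tool_pos"],o["tcp_rot"],o["contact_force"],o["time"])
im=c["img"]; g=im.min(2); cv2.imwrite("pics/w4.png",im)
m=np.zeros_like(g); m[140:190,140:275]=(g[140:190,140:275]>140)
n,l,s,ce=cv2.connectedComponentsWithStats(m)
for i in range(1,n):
    if s[i,4]>100: print(ce[i],s[i,4],ray(C,ce[i],51.8).round(1))
E
```

```text
[552.84777332 -41.74446554 201.81125596] [ 3.14099462e+00 -1.59623445e-03  3.05125648e+00] [ 0.21240557  0.37207167 -0.79751274] 12.0833
[141.16774194 168.05806452] 155 [ 530.5 -146.2   51.8]
[164.77419355 163.56451613] 310 [ 528.2 -123.    51.8]
[204.6025641  163.51923077] 312 [531.6 -85.2  51.8]
[244.29830508 163.96610169] 295 [535.4 -47.6  51.8]
```

View pics/w4.png

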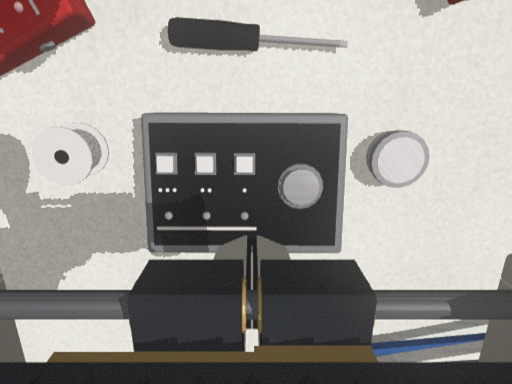

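The keys at (165,164), (205,164) and (244,164) and the plate at (301,186) measure within 0.5 mm of where they were. The tin, reel and screwdriver look unmoved. Handing in.

```bash
python3 -c "
from plant import bot
print(bot.close_job()); o=bot.get_obs(); print(o['time'],o['tool_pos'],o['contact_force'])"
```

```text
the job is handed in; nothing more can be done
None
the job is handed in; nothing more can be done
```

The earthing check is done and handed in; the interface gives no verdict, so the result rests on my own measurements.

- **Middle key:** I pressed the grey tester's middle key with the closed fingertips until the force rose evenly to about 5 N. It then reached 6.5 N with almost no further travel, so the key was on its stop. It sprang back on release.
- **Touch plate:** I rested the fingertips on it at about 3.4–5 N for 2.7 s, roughly 2–3 mm in and far below 20 N. I then withdrew about 150 mm up.

**Last checks:**
- The wrist picture after withdrawing put all three keys within 0.5 mm of their first measured positions, so the tester had not shifted.
- The tin, reel and screwdriver looked unmoved. The board and meter were not in that last view, but the arm never went near them after its first pass, about 200 mm up.
- The contact force read about zero (noise under 1 N) after withdrawing, at 12.1 s on the clock.
- **Disagreements:** the top and wrist cameras differed by about 2 mm on the key and plate positions, within the stated calibration. A sideways force of 2–3 N also showed during the presses, which I put down to friction on the slope.

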